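# Draw two plugs from a sprung portioner and tip them into the tray

## Task

Portion out two plugs: draw the sprung gate of the three-lane portioner out by its black handle until its pointer stands on the second of the three black lines and hold it there for a second, then ease it all the way home without letting it snap back, so that two plugs have dropped into the steel pan and the third stays in its lane. Then take the pan by its black handle, tip the two plugs over its ramp into the aluminium tray, and set the empty pan down flat on the bench beside the tray or wherever there is room. Leave the tray and the glassware and bottles where they stand.

Things in the scene. Friction and masses are not known exactly. Their poses are not given: they have to be found in the camera images.
- portioner: Fixed three-lane chute, 140 mm wide, 130 mm high at the back. Origin on the bench under the middle of its lip. x points from the lip up the 20 degree slope (78 mm deep), y is the way the gate is drawn. Lip 62 mm above the bench, open below between side legs (6 mm thick at y = +-67 mm, x = 0 to 78 mm). Lanes 28 mm wide at y = -34, 0, +34 mm; the gate plate closes their mouths.
- gate (a joint): How far the gate is drawn out along portioner +y, in m: 0 home, 0.115 the stop. A spring pulls it home: 4 N at home, 1 N more per 10 mm; let go, it snaps back (over 0.3 m/s is a snap), so lead it home in the hand. Lines at 0.038, 0.072, 0.106: one, two, three lanes open, from the y = -34 mm lane on. On the line: within 5 mm.
- gate_grip (a point): Where to take the gate's handle: a black upright block, 14 mm along portioner y, 32 mm along x, 60 to 122 mm high; this point is in its middle, 105 mm above the bench. At home it stands at portioner y = 125 mm, 55 mm from the chute's side. Axes as the portioner's. It moves with the gate.
- pointer (a point): Middle of the thin dark bar under the gate's handle that reads on the scale; moves with the gate. Axes as the portioner's.
- mark_2 (a point): Middle of the second black line on the white scale plate (70 mm wide, top 50 mm above the bench, portioner y = 72 to 262 mm). The pointer must stand at the same portioner y.
- plug_0: White slippery plastic plug, a short cylinder 24 mm in diameter and 22 mm long (axis along its y), 25 g; origin at its centre. In the lane at portioner y = -34 mm, the first to be let go; it rolls off the lip into the pan.
- plug_1: The same, in the middle lane, the second to be let go.
- plug_2: The same, in the lane at y = +34 mm; it must stay there behind the gate.
- pan: Loose steel scoop pan, 220 g, 100 (x) by 110 mm (y), walls 38 mm high at back and sides; origin under its middle. No front (+x) wall: from x = 10 mm the floor ramps up at 25 degrees; tip it about 40 degrees front-down to empty it. It starts at portioner x = -13 mm, ramp under the chute, 9 mm clear of the legs, handle to the robot: draw it back along -x before lifting high.
- pan_grip (a point): Where to take the pan's handle: a black upright fin 14 mm thick (along the pan's y), from pan x = -100 to -50 mm, 16 to 62 mm high; this point is at pan x = -77 mm, 42 mm high. Axes as the pan's.
- pan_lip (a point): Middle of the top of the pan's ramp, at pan x = 50 mm, 21 mm high. Axes as the pan's.
- tray: Loose open aluminium tray on the bench to the right, 190 mm (x) by 180 mm (y), 60 mm high, walls 4 mm; origin under its centre.
- amber_jar: Bystander: amber jar, 60 mm in diameter, 100 mm high; origin under its centre. Leave alone.
- wash_bottle: Bystander: white wash bottle with a blue cap and spout, 68 mm in diameter, 210 mm high; origin under its centre. Leave alone.
- beaker: Bystander: glass beaker, 70 mm in diameter, 90 mm high; origin under its centre. Leave alone.
Not all that is in view belongs to the job. Leave any green or red look-alike of the pan alone.

How it is judged:
By the outcome, as a careful person would: the job done as asked, in the order asked, and still so for the second after the job is handed in, with the robot touching nothing.
It also fails if it takes over 67 s, if anything falls off the work surface, if the arm or the gripper's body presses on something with over 40 N, if the wrist force passes 120 N, or if a joint passes its speed limit or range.

## Robot

A 6-joint arm with a two-finger parallel gripper is mounted at the origin on the work surface. World frame = base frame: x ahead of the robot, y to its left, z up, the work surface at z = 0. Lengths are in m, angles in rad, forces in N, time in s.
With the tool pointing down it reaches from about 0.35 to 0.775 m from the base axis. Payload 7.3 kg.
Tool frame: the origin (TCP) lies midway between the tips of the shut fingers; the grasp point (between the pads) lies 19 mm behind it; z points along the fingers, y is the line along which they close (so a half turn about z gives the same grasp; the last joint's range is limited). The gripper opens to 92 mm and grips with 3 to 60 N. Pads are 19 mm wide; open, the fingers measure 130 mm over their backs; the gripper's body (75 mm by 190 mm) begins 47 mm behind the grasp point.
Start: joints at [1.196, 0.342, 1.524, -0, 1.275, -0.146], TCP at [0.119, 0.511, 0.227] pointing down, gripper open.
Joint ranges: [-2.53, 2.53], [-0.77, 2.02], [0.04, 2.7], [-1, 4.14], [0.28, 2.66], [-3.11, 3.11]. Speed limits (rad/s): [2.57, 2.57, 3.14, 3.14, 3.14, 3.14].

## Interface

Orientations are given as a 3x3 rotation matrix whose columns are the frame's x, y, z axes.
In Python, from station import * gives the robot as it stands. The module is installed in compiled form; this text tells all that it offers.
- The arm moves only by the tool jog_arm, never from a script. Its argument "commands" is a list of rows, each an object with "delta_pos": the shift along the world's x, y, z each as a share of 0.2 m, from -1 to 1, a list of three; "angular": the turn, a rotation vector about the world's x, y, z each as a share of 45 degrees, from -1 to 1, a list of three. In form: [{"delta_pos": [dx, dy, dz], "angular": [ax, ay, az]}, ...]. A call has 1 to 8 rows; each row is the pose to reach, as a shift and turn from the pose commanded when the call began; what a row does not reach only later rows make up. A row lasts 1/10 s, in which the tool goes at most 50 mm and 8.59 degrees, less where a joint would pass 70% of its speed; a pose out of reach is approached as far as the arm can. A call with a number of a shift or a turn outside -1 to 1 is refused whole. A call with a gripper value outside its range is refused whole. "hand" is the opening, from -1 (shut) to 1 (fully open), set as the call begins (left out, the last holds). The fingers move at their own pace and stop on an object; "squeeze" is the grip in N (left out, the last holds). Time passes only in rows, so rows that repeat a pose let the fingers close. It gives the time, the measured TCP pose, the force, the opening and the grip force at its end, in the units of the state.
- observe(): the state, without advancing time (a new reading comes with each control period).
- snapshot(name): name is "side" or "top"; returns a dict with "image" (420x560x3 uint8, blue, green, red), "camera_matrix" (3x3 intrinsics, pixels), "position" and "rotation" of the camera in the world. Camera axes: x right, y up, looking along -z (the intrinsics and any distortion apply to the point x, -y, -z); pixel columns grow to the right and rows downward; lengths in m; the calibration is good to about 2 mm. A picture is of the moment at which its call begins. There is no depth.
- sign_off(): hands the job in; it is judged then, once.
The state is a dict: "clock": time; "q": joint angles; "dq": joint speeds; "joint_efforts": joint torques, N m; "position": TCP position; "ee_rot": TCP orientation; "ft_force": force on the tool from outside, world axes, zero at the start; "torque": the same for the moment, N m; "grip_width": finger opening in m; "gripper_force": force on a finger pad.
Only numpy, scipy, OpenCV 4.12 (cv2) and the standard library are available. Lean on these libraries where they do the work, as an engineer would, in place of code of your own. Each camera call takes 0.05 s, during which the arm holds its last target. There are 200 camera calls.

## Working session

There is one attempt and no reset: what is moved stays moved. The work goes in short steps, Python scripts to look and compute and a tool call to move; the robot and the scene stay as the last step left them, time stands still between calls to the robot, and variables do not carry over. Pictures are saved under pics/ and viewed, at most 10 in all, crops included, and the job is handed in when it is done.

Besides the shell and the picture viewer there is one more tool, called in YAML: its name, and indented under it one key for each argument. jog_arm: Moves the arm, as the interface text tells. Its arguments: {"type":"object","properties":{"commands":{"type":"array"},"hand":{"type":"number"},"squeeze":{"type":"number"}},"required":["commands"]}

```bash
mkdir -p pics; cat > h.py <<'E'
import numpy as np, cv2
from station import *
def proj(s,P):
    p=(np.asarray(P,float)-s["position"])@np.asarray(s["rotation"])
    K=np.asarray(s["camera_matrix"]); q=np.stack([p[...,0],-p[...,1],-p[...,2]],-1)@K.T
    return q[...,:2]/q[...,2:]
def ray(s,uv):
    K=np.asarray(s["camera_matrix"]); d=np.linalg.solve(K,[uv[0],uv[1],1.])
    d=np.asarray(s["rotation"])@np.array([d[0],-d[1],-d[2]]); return np.asarray(s["position"]),d/np.linalg.norm(d)
def onz(s,uv,z):
    o,d=ray(s,uv); return o+d*(z-o[2])/d[2]
def tri(s1,a,s2,b):
    A=0;B=0;R=[ray(s1,a),ray(s2,b)]
    for o,d in R:
        M=np.eye(3)-np.outer(d,d);A=A+M;B=B+M@o
    p=np.linalg.solve(A,B); return p,[np.linalg.norm(np.cross(p-o,d)) for o,d in R]
E
python3 - <<'E'
from h import *
import pickle
S={n:snapshot(n) for n in("side","top")}
pickle.dump(S,open("s0.pkl","wb"))
for n,s in S.items():
    cv2.imwrite(f"pics/{n}0.png",cv2.resize(s["image"],(784,588),interpolation=cv2.INTER_CUBIC)); print(n,s["position"],s["rotation"],s["camera_matrix"],s.keys())
o=observe();print(o["clock"],o["position"],o["ee_rot"],o["ft_force"])
E
```

```text
side [ 0.24767837 -0.74544065  0.96523393] [[ 0.95862881  0.21526664 -0.18625539]
 [-0.28442088  0.69757138 -0.65764651]
 [-0.01164293  0.68341382  0.72993835]] [[468.8479782    0.         275.48030806]
 [  0.         468.8479782  205.07367772]
 [  0.           0.           1.        ]] dict_keys(['image', 'camera_matrix', 'position', 'rotation'])
top [0.30109669 0.0519965  1.06687363] [[ 0.02605505  0.98130266 -0.19069928]
 [-0.99957648  0.02804782  0.0077577 ]
 [ 0.01296135  0.19041639  0.98161785]] [[410.08805241   0.         282.25632312]
 [  0.         410.08805241 209.93429007]
 [  0.           0.           1.        ]] dict_keys(['image', 'camera_matrix', 'position', 'rotation'])
0.1 [0.11890791 0.51098802 0.22610573] [[-9.73949353e-01  2.26765104e-01 -4.94985925e-04]
 [ 2.26765564e-01  9.73948523e-01 -1.28621680e-03]
 [ 1.90421724e-04 -1.36495578e-03 -9.99999050e-01]] [-0.48317253 -0.41101496  0.04809253]
```

View pics/side0.png

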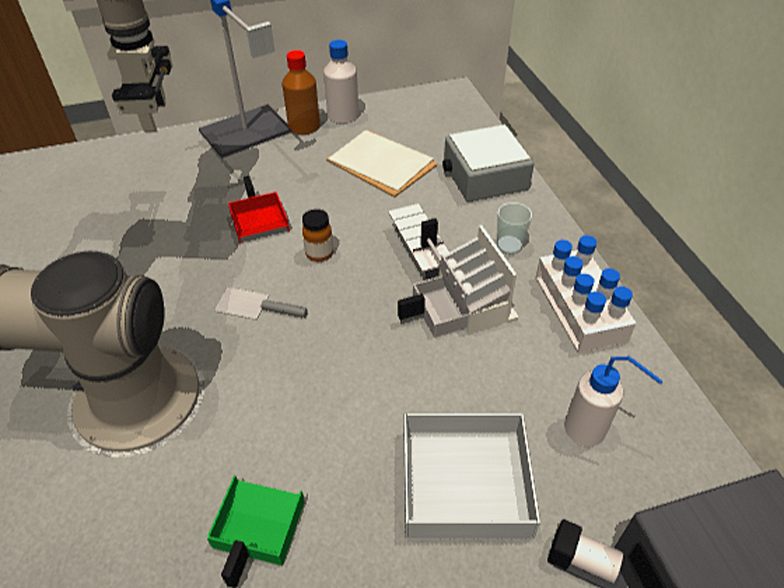

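View pics/top0.png

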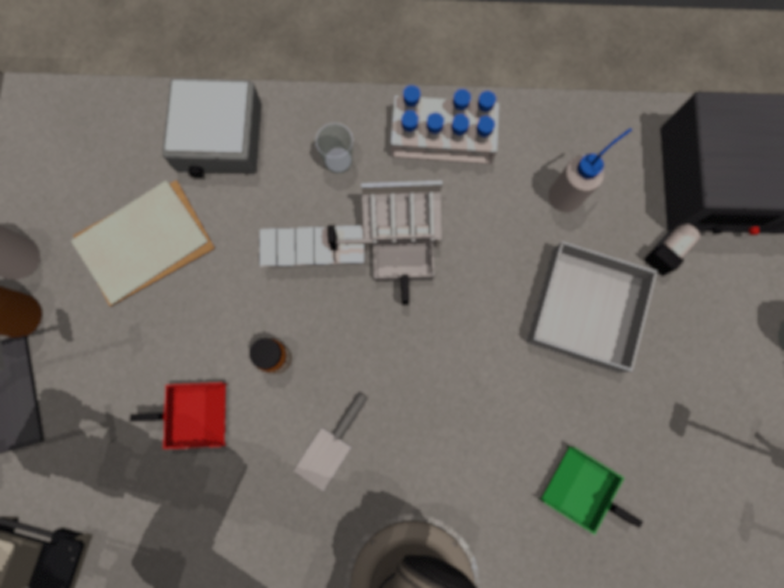

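The side view shows the portioner at about (470,275), its gate handle at (429,230), the steel pan's handle at (410,307) and the tray at (470,475). In the top view the gate handle is at (332,237), the pan handle at (404,290) and the tray at (594,305).

These could be taken for the wanted things:
- **Pan handles:** steel (410,307), green (235,563) and red (248,187), all in the side view. I choose the steel one under the chute.
- **Gate handle:** (429,230) in the side view. The balance knob at (447,165) is not it.

Next is one close crop of both views.

```bash
python3 - <<'E'
from h import *
import pickle
S=pickle.load(open("s0.pkl","rb"))
a=S["side"]["image"][140:245,270:375]; b=S["top"]["image"][120:225,180:320]
f=lambda i,w:cv2.resize(i,(w,420),interpolation=cv2.INTER_CUBIC)
cv2.imwrite("pics/crop0.png",cv2.resize(np.hstack([f(a,342),f(b,456)]),(798,420)))
for n,(r0,r1,c0,c1) in {"side":(140,245,270,375),"top":(120,225,180,320)}.items():
    im=S[n]["image"][r0:r1,c0:c1]; m=(im.max(2)<45).astype(np.uint8)
    k,l,st,ce=cv2.connectedComponentsWithStats(m)
    for i in range(1,k):
        if st[i,4]>15: print(n,st[i]+[c0,r0,0,0,0],ce[i]+[c0,r0])
E
```

```text
side [301 156  12  22 190] [305.98421053 165.66842105]
side [304 192   9   7  47] [308.0212766  195.10638298]
side [284 210  19  20 265] [293.09433962 218.94716981]
top [235 162   5  16  63] [236.92063492 169.65079365]
top [286 198   5  19  81] [288.33333333 206.48148148]
```

View pics/crop0.png

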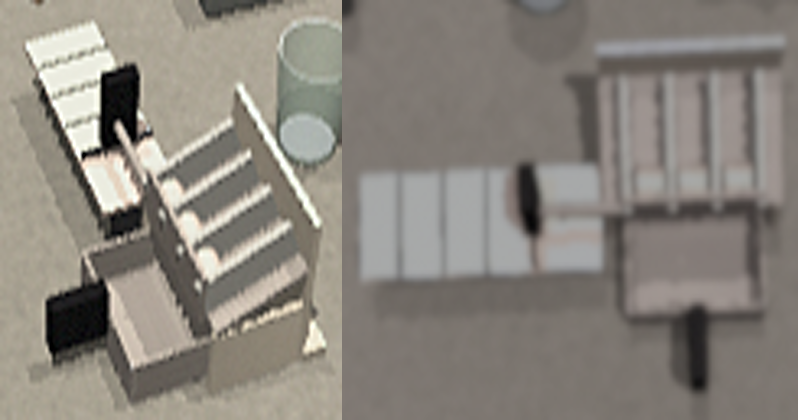

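The crop confirms the choice: the grey steel pan under the chute has its black fin at crop (75,320) in the side view and (697,348) in the top view. The gate handle is at crop (118,105) side and (528,197) top, with the white scale plate beneath it. Three plugs are behind the gate.

```bash
python3 - <<'E'
from h import *
import pickle
S=pickle.load(open("s0.pkl","rb")); s,t=S["side"],S["top"]
np.set_printoptions(precision=4,suppress=True)
ft=lambda x,y:(180+x/3.257,120+y/4); fs=lambda x,y:(270+x/3.257,140+y/4)
print("plate far corners tri", tri(s,fs(25,45),t,ft(360,280)), tri(s,fs(97,24),t,ft(360,174)))
print("plate near right tri", tri(s,fs(105,208),t,ft(602,272)))
P=[onz(t,ft(*c),.05) for c in((360,175),(602,163),(602,272),(360,280))]
print("plate",np.array(P)); 
for a,b in((0,1),(3,2)):
    d=P[a]-P[b]; print(np.linalg.norm(d),np.degrees(np.arctan2(d[1],d[0])))
print("lines", [onz(t,ft(x,y),.05) for x,y in((402,225),(444,223),(488,222))])
B=[onz(t,ft(*c),.13) for c in((597,46),(784,39))]; d=B[0]-B[1]; print("back",B,np.linalg.norm(d),np.degrees(np.arctan2(d[1],d[0])))
print("back tri",tri(s,fs(238,86),t,ft(597,46)),tri(s,fs(320,222),t,ft(784,39)))
# dark blobs
for n,sn,bx in (("side",s,(140,245,270,375)),("top",t,(120,225,180,320))):
    r0,r1,c0,c1=bx
    for th in(60,80):
        m=(sn["image"][r0:r1,c0:c1].max(2)<th).astype(np.uint8); cs,_=cv2.findContours(m,cv2.RETR_EXTERNAL,cv2.CHAIN_APPROX_NONE)
        for c in cs:
            if cv2.contourArea(c)>30: r=cv2.boxPoints(cv2.minAreaRect(c))+[c0,r0]; print(n,th,cv2.contourArea(c),r.round(1).tolist())
# tray: bright/any rim corners top
R=[onz(t,(x/1.4,y/1.4),.06) for x,y in((564,244),(654,272),(630,369),(530,339))]; print("tray rim",np.array(R),np.mean(R,0),[np.linalg.norm(R[i]-R[i-1]) for i in range(4)])
print("tray tri",tri(s,(404/1.4,414/1.4),t,(564/1.4,244/1.4)),tri(s,(404/1.4,414/1.4),t,(530/1.4,339/1.4)))
E
```

```text
plate far corners tri (array([0.4846, 0.0312, 0.2798]), [np.float64(0.009736123198399478), np.float64(0.009736123198399442)]) (array([0.5378, 0.0326, 0.2815]), [np.float64(0.010244284522177214), np.float64(0.010244284522177318)])
plate near right tri (array([ 0.4922, -0.1139,  0.2869]), [np.float64(0.008635291360136403), np.float64(0.00863529136013623)])
plate [[ 0.6207  0.0258  0.05  ]
 [ 0.6346 -0.1667  0.05  ]
 [ 0.5619 -0.1658  0.05  ]
 [ 0.551   0.0242  0.05  ]]
0.1929914227269983 94.13193199040495
0.19034826320954923 93.25967596305489
lines [array([ 0.5883, -0.0081,  0.05  ]), array([ 0.5906, -0.0412,  0.05  ]), array([ 0.5923, -0.076 ,  0.05  ])]
back [array([ 0.6823, -0.1467,  0.13  ]), array([ 0.6912, -0.2866,  0.13  ])] 0.1401970785600596 93.6293418871767
back tri (array([ 0.5851, -0.1008,  0.337 ]), [np.float64(0.0120661350356782), np.float64(0.012066135035678185)]) (array([ 0.5909, -0.2076,  0.3413]), [np.float64(0.011401956855018255), np.float64(0.011401956855018392)])
side 60 243.5 [[281.2, 215.6], [301.0, 209.0], [305.8, 223.4], [286.0, 230.0]]
side 60 40.5 [[300.8, 19
[... 472 characters left out ...]
2], [238.3, 161.6], [240.3, 177.7], [235.7, 178.3]]
top 80 156.5 [[276.7, 214.7], [281.1, 195.0], [295.2, 198.2], [290.8, 217.8]]
top 80 79.0 [[234.0, 161.0], [240.0, 161.0], [240.0, 178.0], [234.0, 178.0]]
tray rim [[ 0.5982 -0.2615  0.06  ]
 [ 0.5505 -0.4235  0.06  ]
 [ 0.3745 -0.3707  0.06  ]
 [ 0.4225 -0.196   0.06  ]] [ 0.4864 -0.3129  0.06  ] [np.float64(0.1875702924295627), np.float64(0.16886236996597423), np.float64(0.1837218506181286), np.float64(0.1811145609469584)]
tray tri (array([ 0.4907, -0.2365,  0.1463]), [np.float64(0.07921226273235905), np.float64(0.07921226273235897)]) (array([ 0.4266, -0.1989,  0.0498]), [np.float64(0.00294897913758485), np.float64(0.002948979137584861)])
```

```bash
python3 - <<'E'
from h import *
import pickle
S=pickle.load(open("s0.pkl","rb")); s,t=S["side"],S["top"]
np.set_printoptions(precision=4,suppress=True)
ft=lambda x,y:(180+(x-342)/3.257,120+y/4); fs=lambda x,y:(270+x/3.257,140+y/4)
print("plate far corners tri", tri(s,fs(25,45),t,ft(360,280)), tri(s,fs(97,24),t,ft(360,174)))
print("plate near right tri", tri(s,fs(105,208),t,ft(602,272)))
P=[onz(t,ft(*c),.05) for c in((360,175),(602,163),(602,272),(360,280))]
print("plate",np.array(P)); 
for a,b in((0,1),(3,2)):
    d=P[a]-P[b]; print(np.linalg.norm(d),np.degrees(np.arctan2(d[1],d[0])))
print("lines", [onz(t,ft(x,y),.05) for x,y in((402,225),(444,223),(488,222))])
B=[onz(t,ft(*c),.13) for c in((597,46),(784,39))]; d=B[0]-B[1]; print("back",B,np.linalg.norm(d),np.degrees(np.arctan2(d[1],d[0])))
print("back tri",tri(s,fs(238,86),t,ft(597,46)),tri(s,fs(320,222),t,ft(784,39)))
print("gate handle top tri",tri(s,fs(118,70),t,ft(525,188)))
# top near end / far end of pan fin top edge; side fin top corners
print("fin outer end top",tri(s,fs(47,294),t,ft(699,385)),"inner",tri(s,fs(98,277),t,ft(696,308)))
for uv in (ft(699,385),ft(696,308)): print(onz(t,uv,.062))
print("pan back corners",[onz(t,ft(*c),.038) for c in((622,315),(764,312))],tri(s,fs(82,250),t,ft(622,315)),tri(s,fs(134,362),t,ft(764,312)))
print("tray corners tri",[tri(s,(a/1.4,b/1.4),t,(c/1.4,d/1.4)) for a,b,c,d in((404,414,530,339),(523,414,564,244),(538,532,654,272),(403,538,630,369))])
E
```

```text
plate far corners tri (array([0.5475, 0.2916, 0.0473]), [np.float64(0.003568627433435904), np.float64(0.003568627433435805)]) (array([0.6189, 0.2971, 0.0452]), [np.float64(0.004038117533277744), np.float64(0.004038117533277798)])
plate near right tri (array([0.559 , 0.102 , 0.0522]), [np.float64(0.005381524965512922), np.float64(0.005381524965513124)])
plate [[0.6126 0.296  0.05  ]
 [0.6264 0.1053 0.05  ]
 [0.554  0.1026 0.05  ]
 [0.5432 0.2911 0.05  ]]
0.19127038162903248 94.14519194405445
0.18879862470180106 93.26723036437497
lines [array([0.5803, 0.2608, 0.05  ]), array([0.5826, 0.2279, 0.05  ]), array([0.5843, 0.1935, 0.05  ])]
back [array([0.6743, 0.1075, 0.13  ]), array([ 0.6832, -0.0312,  0.13  ])] 0.1389959345642088 93.63871158781991
back tri (array([0.6769, 0.1074, 0.1287]), [np.float64(0.0018933661553190901), np.float64(0.00189336615531923)]) (array([ 0.6858, -0.0316,  0.1315]), [np.float64(0.003003838400908245), np.float64(0.003003838400908158)])
gate handle top tri (array([0.5889, 0.157 , 0.1238]), [np.float64(0.00326344309567605), np.float64(0.003263443095676244)])
fin o
[... 328 characters left out ...]
rray([ 0.5342, -0.0256,  0.038 ])] (array([0.5345, 0.0861, 0.0345]), [np.float64(0.004632536046452343), np.float64(0.004632536046452247)]) (array([ 0.5394, -0.026 ,  0.0412]), [np.float64(0.00581291221854006), np.float64(0.0058129122185399725)])
tray corners tri [(array([ 0.4266, -0.1989,  0.0498]), [np.float64(0.00294897913758485), np.float64(0.002948979137584861)]), (array([ 0.6028, -0.2618,  0.0623]), [np.float64(0.0050781599383499295), np.float64(0.0050781599383500345)]), (array([ 0.5561, -0.4341,  0.0374]), [np.float64(5.530172290967038e-05), np.float64(5.5301722909808754e-05)]), (array([ 0.3733, -0.3834,  0.0288]), [np.float64(0.0034979432948062435), np.float64(0.003497943294806211)])]
```

Measurements agree with the text: scale plate 190 mm long, back panel 139 mm wide at z about 0.13, handle top at 0.124. The portioner yaw is about 3.65°. The gate handle is near (0.590, 0.157) and the pan grip near (0.508, 0.0275). The tray centre is near (0.486, −0.313). I'm moving above the gate handle with the fingers half open, because the chute side is only 55 mm away.

jog_arm:
  commands:
    - {"delta_pos": [0.13,-0.1,0],"angular": [0,0,0.02]}
    - {"delta_pos": [0.26,-0.2,0],"angular": [0,0,0.04]}
    - {"delta_pos": [0.39,-0.3,0],"angular": [0,0,0.06]}
    - {"delta_pos": [0.53,-0.4,0],"angular": [0,0,0.08]}
    - {"delta_pos": [0.66,-0.5,0],"angular": [0,0,0.1]}
    - {"delta_pos": [0.79,-0.59,0],"angular": [0,0,0.125]}
  hand: 0
  squeeze: 50

```text
clock: 0.7
position: [0.2778, 0.3922, 0.2265]
ee_rot: [[-0.992, 0.13, -0.0], [0.13, 0.992, -0.0], [0.0, -0.001, -1.0]]
ft_force: [-0.0, 0.8, 0.3]
grip_width: 0.0489
gripper_force: 0.0
```

jog_arm:
  commands:
    - {"delta_pos": [0.13,-0.1,0],"angular": [0,0,0.02]}
    - {"delta_pos": [0.26,-0.2,0],"angular": [0,0,0.04]}
    - {"delta_pos": [0.39,-0.3,0],"angular": [0,0,0.06]}
    - {"delta_pos": [0.53,-0.4,0],"angular": [0,0,0.08]}
    - {"delta_pos": [0.66,-0.5,0],"angular": [0,0,0.1]}
    - {"delta_pos": [0.79,-0.59,0],"angular": [0,0,0.125]}

```text
clock: 1.3
position: [0.4359, 0.2742, 0.2264]
ee_rot: [[-0.999, 0.032, -0.001], [0.032, 0.999, -0.0], [0.001, -0.0, -1.0]]
ft_force: [0.0, 1.0, -0.5]
grip_width: 0.0459
gripper_force: 0.0
```

jog_arm:
  commands:
    - {"delta_pos": [0.13,-0.1,0],"angular": [0,0,0.02]}
    - {"delta_pos": [0.26,-0.2,0],"angular": [0,0,0.04]}
    - {"delta_pos": [0.39,-0.3,0],"angular": [0,0,0.06]}
    - {"delta_pos": [0.53,-0.4,0],"angular": [0,0,0.08]}
    - {"delta_pos": [0.66,-0.5,0],"angular": [0,0,0.1]}
    - {"delta_pos": [0.79,-0.59,0],"angular": [0,0,0.125]}
    - {"delta_pos": [0.79,-0.59,0],"angular": [0,0,0.125]}
    - {"delta_pos": [0.79,-0.59,0],"angular": [0,0,0.125]}

```text
clock: 2.1
position: [0.5929, 0.1569, 0.2258]
ee_rot: [[-0.998, -0.064, -0.002], [-0.064, 0.998, 0.0], [0.002, 0.0, -1.0]]
ft_force: [-0.8, 0.4, -0.3]
grip_width: 0.046
gripper_force: 0.0
```

jog_arm:
  commands:
    - {"delta_pos": [-0.01,0,-0.12]}
    - {"delta_pos": [-0.01,0,-0.24]}
    - {"delta_pos": [-0.01,0,-0.36]}
    - {"delta_pos": [-0.01,0,-0.47]}
    - {"delta_pos": [-0.01,0,-0.58]}
    - {"delta_pos": [-0.01,0,-0.65]}
    - {"delta_pos": [-0.01,0,-0.7]}
    - {"delta_pos": [-0.01,0,-0.7]}

```text
invalid input at $.commands[0]: expected keys delta_pos, angular
```

```bash
python3 - <<'E'
from h import *
s,t=snapshot("side"),snapshot("top")
a=s["image"][120:245,250:375];b=t["image"][120:245,170:295]
cv2.imwrite("pics/g1.png",cv2.resize(np.hstack([a,b]),(800,400),interpolation=cv2.INTER_CUBIC))
E
```

```text
(no output)
```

View pics/g1.png

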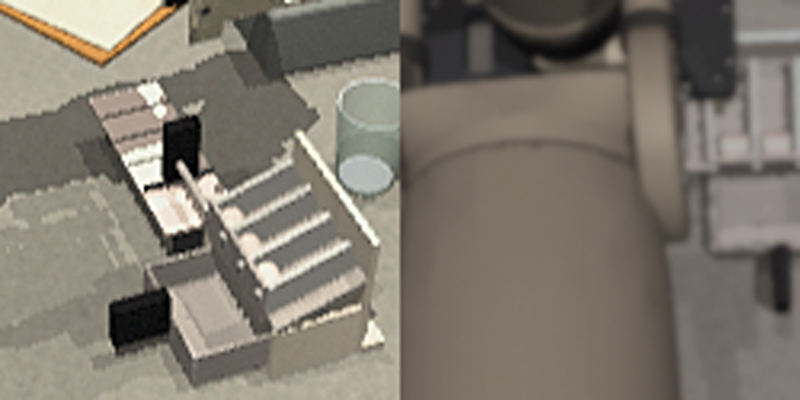

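The descent was refused because it lacked the "angular" key. The picture shows the gripper still above and the handle untouched at crop (182,150). I'm sending it again.

jog_arm:
  commands:
    - {"delta_pos": [-0.01,0,-0.12],"angular": [0,0,0]}
    - {"delta_pos": [-0.01,0,-0.24],"angular": [0,0,0]}
    - {"delta_pos": [-0.01,0,-0.36],"angular": [0,0,0]}
    - {"delta_pos": [-0.01,0,-0.47],"angular": [0,0,0]}
    - {"delta_pos": [-0.01,0,-0.58],"angular": [0,0,0]}
    - {"delta_pos": [-0.01,0,-0.65],"angular": [0,0,0]}
    - {"delta_pos": [-0.01,0,-0.7],"angular": [0,0,0]}
    - {"delta_pos": [-0.01,0,-0.7],"angular": [0,0,0]}

```text
clock: 3.0
position: [0.5902, 0.1577, 0.0858]
ee_rot: [[-0.998, -0.066, -0.002], [-0.066, 0.998, -0.0], [0.002, -0.0, -1.0]]
ft_force: [-0.6, 0.2, -0.5]
grip_width: 0.0459
gripper_force: 0.0
```

```bash
python3 - <<'E'
from h import *
s=snapshot("side")
a=s["image"][110:245,250:385]
cv2.imwrite("pics/g2.png",cv2.resize(a,(560,560),interpolation=cv2.INTER_CUBIC))
E
```

```text
(no output)
```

View pics/g2.png

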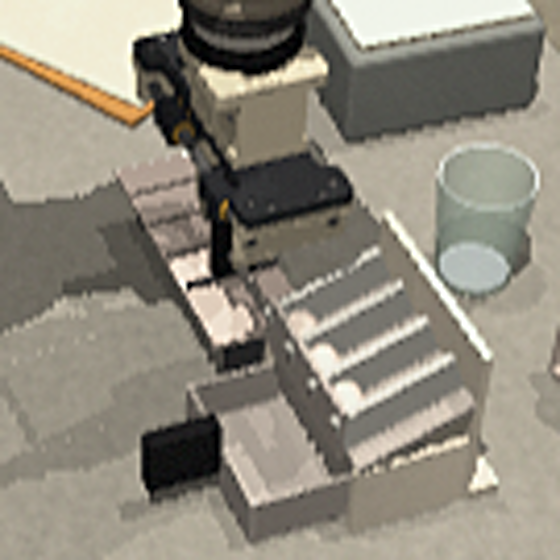

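The fingers straddle the handle at crop (215,225) with no contact force, so I'm closing on it.

jog_arm:
  commands:
    - {"delta_pos": [0,0,0],"angular": [0,0,0]}
    - {"delta_pos": [0,0,0],"angular": [0,0,0]}
    - {"delta_pos": [0,0,0],"angular": [0,0,0]}
    - {"delta_pos": [0,0,0],"angular": [0,0,0]}
    - {"delta_pos": [0,0,0],"angular": [0,0,0]}
    - {"delta_pos": [0,0,0],"angular": [0,0,0]}
  hand: -1
  squeeze: 50

```text
clock: 3.65
position: [0.5913, 0.1567, 0.0871]
ee_rot: [[-0.998, -0.066, 0.001], [-0.066, 0.998, -0.001], [-0.0, -0.001, -1.0]]
ft_force: [-1.9, -3.6, 2.7]
grip_width: 0.0139
gripper_force: 50.0
```

jog_arm:
  commands:
    - {"delta_pos": [-0.002,0.03,0],"angular": [0,0,0]}
    - {"delta_pos": [-0.004,0.07,0],"angular": [0,0,0]}
    - {"delta_pos": [-0.007,0.11,0],"angular": [0,0,0]}
    - {"delta_pos": [-0.01,0.15,0],"angular": [0,0,0]}
    - {"delta_pos": [-0.012,0.19,0],"angular": [0,0,0]}
    - {"delta_pos": [-0.015,0.23,0],"angular": [0,0,0]}
    - {"delta_pos": [-0.017,0.26,0],"angular": [0,0,0]}
    - {"delta_pos": [-0.018,0.28,0],"angular": [0,0,0]}

```text
clock: 4.45
position: [0.5875, 0.2118, 0.087]
ee_rot: [[-0.998, -0.066, -0.0], [-0.066, 0.998, -0.003], [0.001, -0.003, -1.0]]
ft_force: [-2.2, -9.3, 3.8]
grip_width: 0.0137
gripper_force: 50.0
```

jog_arm:
  commands:
    - {"delta_pos": [-0.001,0.02,0],"angular": [0,0,0]}
    - {"delta_pos": [-0.003,0.04,0],"angular": [0,0,0]}
    - {"delta_pos": [-0.004,0.06,0],"angular": [0,0,0]}
    - {"delta_pos": [-0.005,0.08,0],"angular": [0,0,0]}
    - {"delta_pos": [-0.005,0.08,0],"angular": [0,0,0]}

```text
clock: 4.95
position: [0.5864, 0.2275, 0.087]
ee_rot: [[-0.998, -0.066, -0.001], [-0.066, 0.998, -0.003], [0.001, -0.003, -1.0]]
ft_force: [-2.3, -10.7, 4.1]
grip_width: 0.0138
gripper_force: 50.0
```

```bash
python3 - <<'E'
from h import *
s=snapshot("side")
np.savez("s3.npz",**s)
a=s["image"][110:245,250:385]
cv2.imwrite("pics/g3.png",cv2.resize(a,(594,594),interpolation=cv2.INTER_CUBIC))
print(observe()["clock"])
E
```

```text
5.0
```

View pics/g3.png

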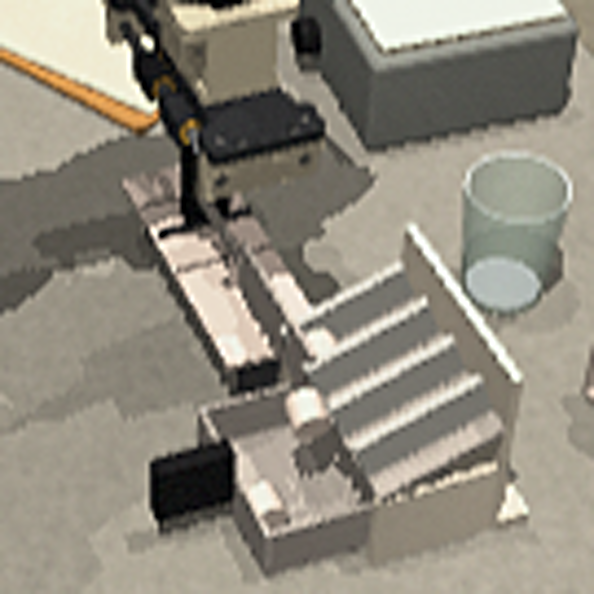

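The gate is drawn about 71 mm, with the pointer at crop (180,232). One plug is in the pan at (265,500), the second is just dropping at (305,408), and the third is still in its lane at (318,345). I'm holding here for over a second.

jog_arm:
  commands:
    - {"delta_pos": [0,0.004,0],"angular": [0,0,0]}
    - {"delta_pos": [0,0.004,0],"angular": [0,0,0]}
    - {"delta_pos": [0,0.004,0],"angular": [0,0,0]}
    - {"delta_pos": [0,0.004,0],"angular": [0,0,0]}
    - {"delta_pos": [0,0.004,0],"angular": [0,0,0]}
    - {"delta_pos": [0,0.004,0],"angular": [0,0,0]}
    - {"delta_pos": [0,0.004,0],"angular": [0,0,0]}
    - {"delta_pos": [0,0.004,0],"angular": [0,0,0]}

```text
clock: 5.8
position: [0.5864, 0.2279, 0.087]
ee_rot: [[-0.998, -0.065, -0.001], [-0.065, 0.998, -0.003], [0.001, -0.003, -1.0]]
ft_force: [-1.6, -11.4, 4.1]
grip_width: 0.0138
gripper_force: 50.0
```

jog_arm:
  commands:
    - {"delta_pos": [0,0,0],"angular": [0,0,0]}
    - {"delta_pos": [0,0,0],"angular": [0,0,0]}
    - {"delta_pos": [0,0,0],"angular": [0,0,0]}
    - {"delta_pos": [0,0,0],"angular": [0,0,0]}
    - {"delta_pos": [0,0,0],"angular": [0,0,0]}
    - {"delta_pos": [0,0,0],"angular": [0,0,0]}

```text
clock: 6.4
position: [0.5863, 0.2279, 0.087]
ee_rot: [[-0.998, -0.065, -0.001], [-0.065, 0.998, -0.003], [0.001, -0.003, -1.0]]
ft_force: [-1.6, -11.2, 5.1]
grip_width: 0.0134
gripper_force: 50.0
```

```bash
python3 - <<'E'
from h import *
s=snapshot("side");a=s["image"][110:245,250:385]
cv2.imwrite("pics/g4.png",cv2.resize(a,(594,594),interpolation=cv2.INTER_CUBIC))
for k in (.038,.072,.106):  # expected line pixels, in crop coordinates x4.4
    o=np.array([.599,.0325,.05]);y=np.array([-.0637,.998,0]);x=np.array([.998,.0637,0])
    print(k,[((proj(s,o+y*(.125+k)+x*dx)-[250,110])*4.4).round() for dx in(-.045,.02)])
E
```

```text
0.038 [array([155., 276.]), array([247., 252.])]
0.072 [array([136., 243.]), array([228., 220.])]
0.106 [array([118., 211.]), array([208., 189.])]
```

View pics/g4.png

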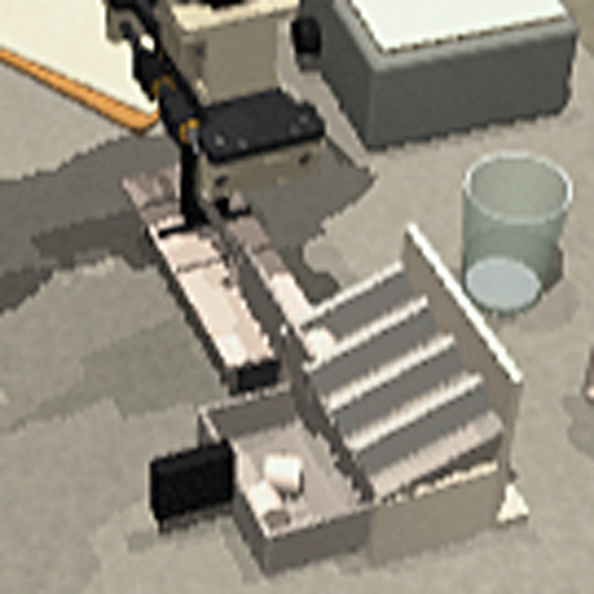

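Both plugs lie in the pan at crop (283,470) and (268,505), and the third is still in its lane. The pointer bar lies on the predicted line-2 pixels, and the 11.2 N reading means about 72 mm. Now I'm easing the gate home.

jog_arm:
  commands:
    - {"delta_pos": [0.001,-0.02,0],"angular": [0,0,0]}
    - {"delta_pos": [0.003,-0.05,0],"angular": [0,0,0]}
    - {"delta_pos": [0.005,-0.08,0],"angular": [0,0,0]}
    - {"delta_pos": [0.007,-0.11,0],"angular": [0,0,0]}
    - {"delta_pos": [0.009,-0.14,0],"angular": [0,0,0]}
    - {"delta_pos": [0.011,-0.17,0],"angular": [0,0,0]}
    - {"delta_pos": [0.013,-0.2,0],"angular": [0,0,0]}
    - {"delta_pos": [0.014,-0.22,0],"angular": [0,0,0]}

```text
clock: 7.25
position: [0.5894, 0.1845, 0.0871]
ee_rot: [[-0.998, -0.065, -0.0], [-0.065, 0.998, -0.002], [0.0, -0.002, -1.0]]
ft_force: [-0.9, -6.3, 3.8]
grip_width: 0.0135
gripper_force: 50.0
```

jog_arm:
  commands:
    - {"delta_pos": [0.001,-0.02,0],"angular": [0,0,0]}
    - {"delta_pos": [0.003,-0.05,0],"angular": [0,0,0]}
    - {"delta_pos": [0.005,-0.08,0],"angular": [0,0,0]}
    - {"delta_pos": [0.007,-0.1,0],"angular": [0,0,0]}
    - {"delta_pos": [0.008,-0.12,0],"angular": [0,0,0]}
    - {"delta_pos": [0.008,-0.13,0],"angular": [0,0,0]}
    - {"delta_pos": [0.009,-0.14,0],"angular": [0,0,0]}
    - {"delta_pos": [0.009,-0.14,0],"angular": [0,0,0]}

```text
clock: 8.05
position: [0.5912, 0.1578, 0.087]
ee_rot: [[-0.998, -0.066, 0.0], [-0.066, 0.998, -0.0], [-0.0, -0.0, -1.0]]
ft_force: [-0.9, -4.3, 5.7]
grip_width: 0.0138
gripper_force: 50.0
```

jog_arm:
  commands:
    - {"delta_pos": [0,-0.005,0],"angular": [0,0,0]}
    - {"delta_pos": [0.001,-0.01,0],"angular": [0,0,0]}
    - {"delta_pos": [0.001,-0.015,0],"angular": [0,0,0]}
    - {"delta_pos": [0.001,-0.015,0],"angular": [0,0,0]}

```text
clock: 8.45
position: [0.5913, 0.1566, 0.0871]
ee_rot: [[-0.998, -0.066, 0.001], [-0.066, 0.998, 0.002], [-0.001, 0.002, -1.0]]
ft_force: [-2.5, 3.5, 5.1]
grip_width: 0.0136
gripper_force: 50.0
```

The force has flipped against the home stop, so the gate is home. I'm releasing, rising and going over the pan handle.

jog_arm:
  commands:
    - {"delta_pos": [0,0,0],"angular": [0,0,0]}
    - {"delta_pos": [0,0,0],"angular": [0,0,0]}
    - {"delta_pos": [0,0,0],"angular": [0,0,0]}
    - {"delta_pos": [0,0,0],"angular": [0,0,0]}
    - {"delta_pos": [0,0,0],"angular": [0,0,0]}
  hand: 0

```text
clock: 8.95
position: [0.5912, 0.1551, 0.0865]
ee_rot: [[-0.998, -0.066, -0.0], [-0.066, 0.998, 0.0], [0.0, 0.0, -1.0]]
ft_force: [-0.0, 0.6, -0.6]
grip_width: 0.045
gripper_force: 0.0
```

jog_arm:
  commands:
    - {"delta_pos": [0,0.005,0.1],"angular": [0,0,0]}
    - {"delta_pos": [0,0.005,0.25],"angular": [0,0,0]}
    - {"delta_pos": [0,0.005,0.4],"angular": [0,0,0]}
    - {"delta_pos": [-0.1,-0.15,0.5],"angular": [0,0,0]}
    - {"delta_pos": [-0.2,-0.3,0.5],"angular": [0,0,0]}
    - {"delta_pos": [-0.3,-0.46,0.5],"angular": [0,0,0]}
    - {"delta_pos": [-0.4,-0.64,0.5],"angular": [0,0,0]}
    - {"delta_pos": [-0.4,-0.64,0.5],"angular": [0,0,0]}

```text
clock: 9.75
position: [0.5092, 0.024, 0.187]
ee_rot: [[-0.998, -0.062, -0.001], [-0.062, 0.998, -0.001], [0.001, -0.001, -1.0]]
ft_force: [0.0, 0.3, 0.8]
grip_width: 0.0456
gripper_force: 0.0
```

```bash
python3 - <<'E'
from h import *
s=snapshot("side");np.set_printoptions(precision=4,suppress=True)
r0,c0=190,265
m=(s["image"][r0:240,c0:325].max(2)<60).astype(np.uint8);k,l,st,ce=cv2.connectedComponentsWithStats(m)
print([ (st[i]+[c0,r0,0,0,0],ce[i]+[c0,r0]) for i in range(1,k) if st[i,4]>20])
# gate handle now vs start
m=(s["image"][150:185,295:320].max(2)<60).astype(np.uint8);k,l,st,ce=cv2.connectedComponentsWithStats(m)
print([ (st[i]+[295,150,0,0,0]) for i in range(1,k) if st[i,4]>20]); o=observe();print(o["clock"],o["position"])
E
```

```text
[(array([303, 192,  11,   8,  56]), array([308.0179, 195.2143])), (array([284, 210,  20,  21, 280]), array([293.2821, 219.0286]))]
[array([295, 155,  25,  23, 396])]
9.8 [0.5106 0.0255 0.1871]
```

The pan handle is unmoved. I'm descending on it.

jog_arm:
  commands:
    - {"delta_pos": [-0.01,0.01,-0.15],"angular": [0,0,0]}
    - {"delta_pos": [-0.01,0.01,-0.3],"angular": [0,0,0]}
    - {"delta_pos": [-0.01,0.01,-0.45],"angular": [0,0,0]}
    - {"delta_pos": [-0.01,0.01,-0.57],"angular": [0,0,0]}
    - {"delta_pos": [-0.01,0.01,-0.67],"angular": [0,0,0]}
    - {"delta_pos": [-0.01,0.01,-0.76],"angular": [0,0,0]}
    - {"delta_pos": [-0.01,0.01,-0.81],"angular": [0,0,0]}
    - {"delta_pos": [-0.01,0.01,-0.81],"angular": [0,0,0]}

```text
clock: 10.6
position: [0.5089, 0.0298, 0.0235]
ee_rot: [[-0.998, -0.066, -0.002], [-0.066, 0.998, 0.0], [0.002, 0.001, -1.0]]
ft_force: [0.1, 0.5, 0.8]
grip_width: 0.0461
gripper_force: 0.0
```

```bash
python3 - <<'E'
from h import *
s,t=snapshot("side"),snapshot("top")
a=s["image"][135:245,250:360];b=t["image"][120:230,220:330]
cv2.imwrite("pics/g5.png",cv2.resize(np.hstack([a,b]),(800,400),interpolation=cv2.INTER_CUBIC))
E
```

```text
(no output)
```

View pics/g5.png

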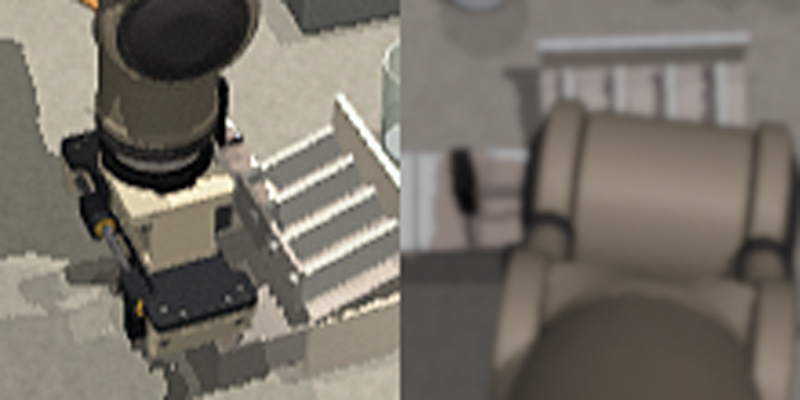

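The gripper straddles the fin just behind the pan. The third plug can't be seen behind the wrist, but the gate is shut. I'm closing now.

jog_arm:
  commands:
    - {"delta_pos": [0,-0.006,0],"angular": [0,0,0]}
    - {"delta_pos": [0,-0.006,0],"angular": [0,0,0]}
    - {"delta_pos": [0,-0.006,0],"angular": [0,0,0]}
    - {"delta_pos": [0,-0.006,0],"angular": [0,0,0]}
    - {"delta_pos": [0,-0.006,0],"angular": [0,0,0]}
    - {"delta_pos": [0,-0.006,0],"angular": [0,0,0]}
  hand: -1
  squeeze: 60

```text
clock: 11.3
position: [0.5095, 0.0278, 0.0251]
ee_rot: [[-0.998, -0.066, 0.001], [-0.066, 0.998, -0.0], [-0.001, -0.0, -1.0]]
ft_force: [-0.4, -0.8, 3.5]
grip_width: 0.0139
gripper_force: 59.8
```

jog_arm:
  commands:
    - {"delta_pos": [0,0,0.02],"angular": [0,0,0]}
    - {"delta_pos": [0,0,0.04],"angular": [0,0,0]}
    - {"delta_pos": [-0.02,-0.001,0.04],"angular": [0,0,0]}
    - {"delta_pos": [-0.05,-0.003,0.04],"angular": [0,0,0]}
    - {"delta_pos": [-0.09,-0.006,0.04],"angular": [0,0,0]}
    - {"delta_pos": [-0.14,-0.009,0.04],"angular": [0,0,0]}
    - {"delta_pos": [-0.19,-0.012,0.04],"angular": [0,0,0]}
    - {"delta_pos": [-0.24,-0.015,0.04],"angular": [0,0,0]}

```text
clock: 12.1
position: [0.4601, 0.0249, 0.0327]
ee_rot: [[-0.998, -0.066, -0.0], [-0.066, 0.998, 0.0], [0.0, 0.0, -1.0]]
ft_force: [-0.7, 0.9, -3.6]
grip_width: 0.0135
gripper_force: 59.8
```

The pan is held at 13.5 mm grip width. I'm backing out clear of the chute, lifting, and swinging towards the tray.

jog_arm:
  commands:
    - {"delta_pos": [-0.06,-0.004,0.02],"angular": [0,0,0]}
    - {"delta_pos": [-0.13,-0.008,0.06],"angular": [0,0,0]}
    - {"delta_pos": [-0.2,-0.013,0.13],"angular": [0,0,0]}
    - {"delta_pos": [-0.26,-0.017,0.22],"angular": [0,0,0]}
    - {"delta_pos": [-0.3,-0.02,0.32],"angular": [0,0,0]}
    - {"delta_pos": [-0.3,-0.02,0.42],"angular": [0,0,0]}
    - {"delta_pos": [-0.3,-0.02,0.5],"angular": [0,0,0]}
    - {"delta_pos": [-0.3,-0.02,0.54],"angular": [0,0,0]}

```text
clock: 12.9
position: [0.4012, 0.0209, 0.1422]
ee_rot: [[-0.998, -0.066, 0.002], [-0.066, 0.998, -0.0], [-0.002, -0.0, -1.0]]
ft_force: [0.5, -0.2, -3.4]
grip_width: 0.0136
gripper_force: 59.8
```

jog_arm:
  commands:
    - {"delta_pos": [0.01,-0.04,0],"angular": [0,0,-0.03]}
    - {"delta_pos": [0.015,-0.1,0],"angular": [0,0,-0.07]}
    - {"delta_pos": [0.02,-0.18,0],"angular": [0,0,-0.12]}
    - {"delta_pos": [0.025,-0.27,0],"angular": [0,0,-0.18]}
    - {"delta_pos": [0.03,-0.36,0],"angular": [0,0,-0.24]}
    - {"delta_pos": [0.03,-0.46,0],"angular": [0,0,-0.3]}
    - {"delta_pos": [0.03,-0.56,0],"angular": [0,0,-0.36]}
    - {"delta_pos": [0.03,-0.65,0],"angular": [0,0,-0.41]}

```text
clock: 13.7
position: [0.4064, -0.1107, 0.1396]
ee_rot: [[-0.966, 0.258, -0.002], [0.258, 0.966, 0.001], [0.002, 0.0, -1.0]]
ft_force: [-0.0, 0.1, -3.4]
grip_width: 0.0135
gripper_force: 59.8
```

jog_arm:
  commands:
    - {"delta_pos": [-0.02,-0.1,0],"angular": [0,0,-0.06]}
    - {"delta_pos": [-0.05,-0.2,0],"angular": [0,0,-0.12]}
    - {"delta_pos": [-0.08,-0.3,0],"angular": [0,0,-0.18]}
    - {"delta_pos": [-0.12,-0.39,0],"angular": [0,0,-0.24]}
    - {"delta_pos": [-0.16,-0.48,0],"angular": [0,0,-0.3]}
    - {"delta_pos": [-0.19,-0.55,0],"angular": [0,0,-0.35]}
    - {"delta_pos": [-0.21,-0.6,0],"angular": [0,0,-0.39]}
    - {"delta_pos": [-0.225,-0.625,0],"angular": [0,0,-0.41]}

```text
clock: 14.5
position: [0.3615, -0.2351, 0.14]
ee_rot: [[-0.836, 0.549, -0.001], [0.549, 0.836, 0.001], [0.001, 0.0, -1.0]]
ft_force: [0.0, 1.4, -2.9]
grip_width: 0.0134
gripper_force: 59.8
```

```bash
python3 - <<'E'
from h import *
s=snapshot("side")
o=observe();print(o["clock"],o["position"],o["ee_rot"],o["ft_force"],o["q"])
a=s["image"][150:400,200:450]
cv2.imwrite("pics/g6.png",cv2.resize(a,(600,600),interpolation=cv2.INTER_CUBIC))
E
```

```text
14.55 [ 0.36135454 -0.23518886  0.14012281] [[-8.35640870e-01  5.49275202e-01 -1.04317553e-03]
 [ 5.49274887e-01  8.35641518e-01  5.93894902e-04]
 [ 1.19793253e-03 -7.67072696e-05 -9.99999280e-01]] [ 1.31562243 -0.62502257 -3.35377775] [-7.54904345e-01  2.74141692e-01  1.89414024e+00 -3.41122915e-04
  9.74477482e-01 -1.74401225e+00]
```

View pics/g6.png

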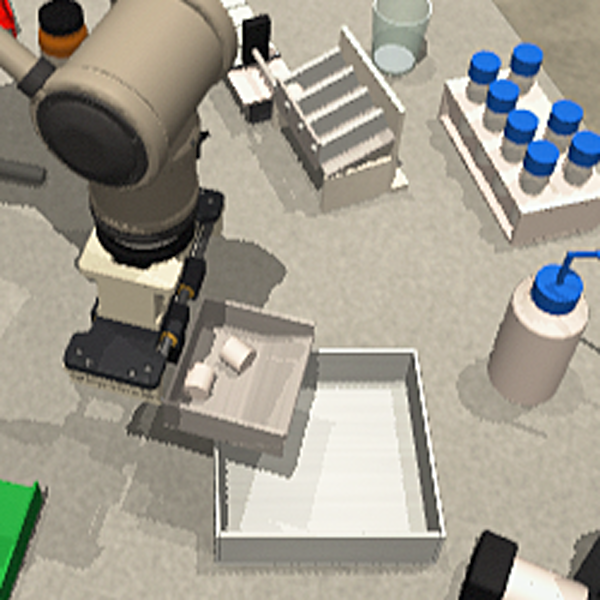

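Both plugs are in the level pan at crop (237,355) and (200,380), and the lip is over the tray. The third lane's plug is hidden from here by the gate. Next I'm tilting in two stages.

jog_arm:
  commands:
    - {"delta_pos": [0.001,-0.001,0],"angular": [0.03,0.045,0]}
    - {"delta_pos": [0.003,-0.002,0],"angular": [0.066,0.1,0]}
    - {"delta_pos": [0.004,-0.003,0],"angular": [0.1,0.155,0]}
    - {"delta_pos": [0.005,-0.003,0],"angular": [0.135,0.21,0]}
    - {"delta_pos": [0.006,-0.004,0],"angular": [0.17,0.265,0]}
    - {"delta_pos": [0.007,-0.005,0],"angular": [0.205,0.315,0]}
    - {"delta_pos": [0.008,-0.005,0],"angular": [0.24,0.365,0]}
    - {"delta_pos": [0.008,-0.005,0],"angular": [0.27,0.41,0]}

```text
clock: 15.35
position: [0.3643, -0.2348, 0.1404]
ee_rot: [[-0.776, 0.546, -0.315], [0.505, 0.838, 0.208], [0.377, 0.002, -0.926]]
ft_force: [-0.1, -0.6, -4.4]
grip_width: 0.0137
gripper_force: 59.8
```

jog_arm:
  commands:
    - {"delta_pos": [0.02,-0.012,0.02],"angular": [0.04,0.062,0]}
    - {"delta_pos": [0.04,-0.025,0.04],"angular": [0.082,0.126,0]}
    - {"delta_pos": [0.06,-0.037,0.06],"angular": [0.124,0.19,0]}
    - {"delta_pos": [0.08,-0.05,0.08],"angular": [0.167,0.256,0]}
    - {"delta_pos": [0.1,-0.063,0.105],"angular": [0.21,0.322,0]}
    - {"delta_pos": [0.12,-0.076,0.13],"angular": [0.253,0.39,0]}
    - {"delta_pos": [0.14,-0.09,0.155],"angular": [0.297,0.456,0]}
    - {"delta_pos": [0.155,-0.1,0.175],"angular": [0.339,0.522,0]}

```text
clock: 16.15
position: [0.3957, -0.2551, 0.1753]
ee_rot: [[-0.537, 0.547, -0.643], [0.35, 0.837, 0.42], [0.768, 0.0, -0.641]]
ft_force: [-0.2, -0.3, -2.5]
grip_width: 0.0137
gripper_force: 59.8
```

jog_arm:
  commands:
    - {"delta_pos": [0,0,0],"angular": [0,0,0]}
    - {"delta_pos": [0,0,0],"angular": [0,0,0]}
    - {"delta_pos": [0,0,0],"angular": [0,0,0]}
    - {"delta_pos": [0,0,0],"angular": [0,0,0]}
    - {"delta_pos": [0,0,0],"angular": [0,0,0]}
    - {"delta_pos": [0,0,0],"angular": [0,0,0]}
    - {"delta_pos": [0,0,0],"angular": [0,0,0]}
    - {"delta_pos": [0,0,0],"angular": [0,0,0]}

```text
clock: 16.95
position: [0.3948, -0.2551, 0.1758]
ee_rot: [[-0.537, 0.547, -0.642], [0.351, 0.837, 0.42], [0.767, 0.0, -0.642]]
ft_force: [-0.2, 0.2, -3.3]
grip_width: 0.0139
gripper_force: 59.8
```

```bash
python3 - <<'E'
from h import *
s=snapshot("side")
o=observe();print(o["clock"],o["position"],o["ee_rot"].tolist() if hasattr(o["ee_rot"],"tolist") else o["ee_rot"],o["ft_force"])
a=s["image"][200:400,240:440]
cv2.imwrite("pics/g7.png",cv2.resize(a,(600,600),interpolation=cv2.INTER_CUBIC))
E
```

```text
17.0 [ 0.39485469 -0.2550652   0.17576708] [[-0.5370312479032074, 0.5472863787099692, -0.6419307271458905], [0.3510275403299345, 0.836945395834952, 0.41988340086337256], [0.7670574324686775, 0.00015514252727130592, -0.6415784217267256]] [-0.28799715  0.4051763  -2.92958941]
```

View pics/g7.png

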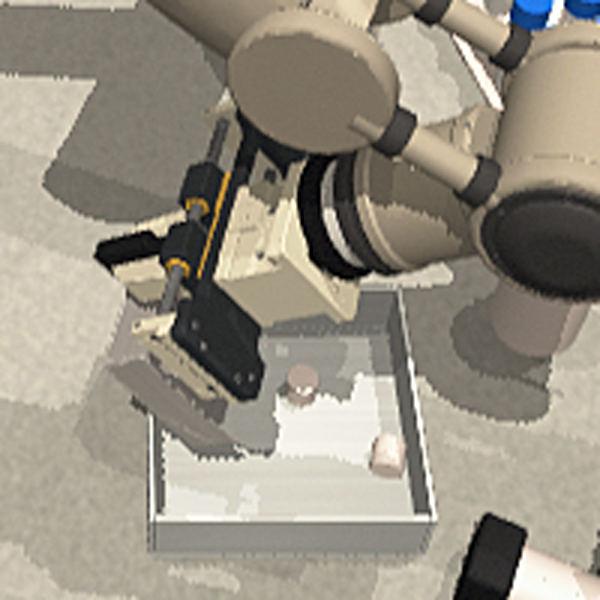

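The two plugs are in the tray at crop (300,383) and (388,455). Now I'm levelling the pan along the same path and swinging back to the clear bench in front of the portioner. I'll check numerically that this spot is clear.

jog_arm:
  commands:
    - {"delta_pos": [-0.02,0.012,-0.02],"angular": [-0.04,-0.062,0]}
    - {"delta_pos": [-0.04,0.025,-0.045],"angular": [-0.082,-0.126,0]}
    - {"delta_pos": [-0.06,0.04,-0.07],"angular": [-0.124,-0.19,0]}
    - {"delta_pos": [-0.08,0.05,-0.09],"angular": [-0.167,-0.256,0]}
    - {"delta_pos": [-0.1,0.063,-0.115],"angular": [-0.21,-0.322,0]}
    - {"delta_pos": [-0.12,0.076,-0.135],"angular": [-0.253,-0.39,0]}
    - {"delta_pos": [-0.14,0.09,-0.155],"angular": [-0.297,-0.456,0]}
    - {"delta_pos": [-0.155,0.1,-0.175],"angular": [-0.339,-0.522,0]}

```text
clock: 17.8
position: [0.3635, -0.2347, 0.1409]
ee_rot: [[-0.777, 0.547, -0.313], [0.507, 0.837, 0.206], [0.374, 0.002, -0.927]]
ft_force: [-0.3, 0.1, -2.8]
grip_width: 0.0133
gripper_force: 59.8
```

jog_arm:
  commands:
    - {"delta_pos": [-0.001,0.001,0],"angular": [-0.03,-0.045,0]}
    - {"delta_pos": [-0.003,0.002,0],"angular": [-0.066,-0.1,0]}
    - {"delta_pos": [-0.004,0.003,0],"angular": [-0.1,-0.155,0]}
    - {"delta_pos": [-0.005,0.003,0],"angular": [-0.135,-0.21,0]}
    - {"delta_pos": [-0.006,0.004,0],"angular": [-0.17,-0.265,0]}
    - {"delta_pos": [-0.007,0.005,0],"angular": [-0.205,-0.315,0]}
    - {"delta_pos": [-0.008,0.005,0],"angular": [-0.24,-0.365,0]}
    - {"delta_pos": [-0.008,0.005,0],"angular": [-0.27,-0.41,0]}

```text
clock: 18.6
position: [0.3616, -0.2335, 0.1409]
ee_rot: [[-0.837, 0.547, 0.0], [0.547, 0.837, -0.0], [-0.0, 0.0, -1.0]]
ft_force: [-0.2, -0.4, -1.8]
grip_width: 0.0139
gripper_force: 59.8
```

jog_arm:
  commands:
    - {"delta_pos": [0.02,0.05,0],"angular": [0,0,0.03]}
    - {"delta_pos": [0.05,0.12,0],"angular": [0,0,0.08]}
    - {"delta_pos": [0.08,0.2,0],"angular": [0,0,0.13]}
    - {"delta_pos": [0.11,0.28,0],"angular": [0,0,0.18]}
    - {"delta_pos": [0.14,0.36,0],"angular": [0,0,0.235]}
    - {"delta_pos": [0.17,0.45,0],"angular": [0,0,0.29]}
    - {"delta_pos": [0.2,0.54,0],"angular": [0,0,0.35]}
    - {"delta_pos": [0.225,0.625,0],"angular": [0,0,0.41]}

```text
clock: 19.4
position: [0.4073, -0.1075, 0.1407]
ee_rot: [[-0.968, 0.25, -0.002], [0.25, 0.968, 0.001], [0.002, 0.0, -1.0]]
ft_force: [0.4, 0.6, -2.1]
grip_width: 0.0139
gripper_force: 59.8
```

jog_arm:
  commands:
    - {"delta_pos": [0,0.09,0],"angular": [0,0,0.06]}
    - {"delta_pos": [-0.005,0.19,0],"angular": [0,0,0.12]}
    - {"delta_pos": [-0.01,0.29,0],"angular": [0,0,0.18]}
    - {"delta_pos": [-0.015,0.39,0],"angular": [0,0,0.24]}
    - {"delta_pos": [-0.02,0.48,0],"angular": [0,0,0.3]}
    - {"delta_pos": [-0.025,0.56,0],"angular": [0,0,0.35]}
    - {"delta_pos": [-0.03,0.62,0],"angular": [0,0,0.39]}
    - {"delta_pos": [-0.03,0.65,0],"angular": [0,0,0.41]}

```text
clock: 20.2
position: [0.4009, 0.0222, 0.1407]
ee_rot: [[-0.998, -0.069, -0.001], [-0.069, 0.998, 0.0], [0.001, 0.0, -1.0]]
ft_force: [-1.5, 0.5, -3.7]
grip_width: 0.0137
gripper_force: 59.8
```

```bash
python3 - <<'E'
from h import *
import pickle
np.set_printoptions(precision=3,suppress=True)
S=pickle.load(open("s0.pkl","rb")); t=S["top"]
for n,p in dict(spat_handle=(365,396),spat_blade=(297,460),spat_bladeR=(350,445),jar=(268,370)).items(): print(n,onz(t,(p[0]/1.4,p[1]/1.4),0.01))
s=snapshot("side"); d=np.abs(s["image"].astype(int)-S["side"]["image"].astype(int)).max(2)
for n,(x0,y0,x1,y1) in dict(wash=(565,360,665,450),tray=(400,405,540,545),jar=(300,208,335,262),beaker=(495,200,535,255),gatehandle=(418,217,442,252),lanes=(440,228,520,310)).items():
    b=d[int(y0/1.4):int(y1/1.4),int(x0/1.4):int(x1/1.4)]; print(n,(b>50).mean().round(3))
# bright plug blobs inside the tray interior, changed vs start
m=(d>25).astype(np.uint8)*0; r=(slice(300,375),slice(292,380)); m[r]=d[r]>25
k,l,st,ce=cv2.connectedComponentsWithStats(m); print([(st[i,4],ce[i]) for i in range(1,k) if st[i,4]>25])
o=observe();print(o["clock"],o["position"],o["ee_rot"],o["ft_force"])
E
```

```text
spat_handle [0.317 0.093 0.01 ]
spat_blade [0.202 0.21  0.01 ]
spat_bladeR [0.23  0.117 0.01 ]
jar [0.359 0.272 0.01 ]
wash 0.0
tray 0.014
jar 0.334
beaker 0.0
gatehandle 0.0
lanes 0.025
[(np.int32(77), array([340.026, 330.909])), (np.int32(137), array([368.796, 352.277]))]
20.25 [0.401 0.022 0.141] [[-0.998 -0.069 -0.001]
 [-0.069  0.998  0.001]
 [ 0.001  0.001 -1.   ]] [-0.29  -0.464 -3.029]
```

The wash bottle, beaker and tray are unmoved, and two plug blobs show in the tray. The jar's difference is probably the arm's shadow or occlusion, which I'll check once the arm is away. The spot is clear, so I'm lowering the pan.

jog_arm:
  commands:
    - {"delta_pos": [0,0,-0.08],"angular": [0,0,0]}
    - {"delta_pos": [0,0,-0.17],"angular": [0,0,0]}
    - {"delta_pos": [0,0,-0.26],"angular": [0,0,0]}
    - {"delta_pos": [0,0,-0.35],"angular": [0,0,0]}
    - {"delta_pos": [0,0,-0.43],"angular": [0,0,0]}
    - {"delta_pos": [0,0,-0.49],"angular": [0,0,0]}
    - {"delta_pos": [0,0,-0.54],"angular": [0,0,0]}
    - {"delta_pos": [0,0,-0.56],"angular": [0,0,0]}

```text
clock: 21.05
position: [0.4011, 0.0207, 0.028]
ee_rot: [[-0.998, -0.065, -0.001], [-0.065, 0.998, 0.0], [0.001, 0.0, -1.0]]
ft_force: [-0.0, 0.0, -3.0]
grip_width: 0.0131
gripper_force: 59.8
```

jog_arm:
  commands:
    - {"delta_pos": [0,0,-0.005],"angular": [0,0,0]}
    - {"delta_pos": [0,0,-0.01],"angular": [0,0,0]}
    - {"delta_pos": [0,0,-0.012],"angular": [0,0,0]}
    - {"delta_pos": [0,0,-0.012],"angular": [0,0,0]}

```text
clock: 21.45
position: [0.4015, 0.0209, 0.0267]
ee_rot: [[-0.998, -0.066, 0.001], [-0.066, 0.998, -0.0], [-0.001, -0.0, -1.0]]
ft_force: [-0.1, 0.2, -2.0]
grip_width: 0.014
gripper_force: 59.8
```

jog_arm:
  commands:
    - {"delta_pos": [0,0,-0.004],"angular": [0,0,0]}
    - {"delta_pos": [0,0,-0.008],"angular": [0,0,0]}
    - {"delta_pos": [0,0,-0.008],"angular": [0,0,0]}

```text
clock: 21.75
position: [0.4014, 0.0209, 0.0251]
ee_rot: [[-0.998, -0.066, 0.001], [-0.066, 0.998, 0.0], [-0.001, -0.0, -1.0]]
ft_force: [-1.6, 0.3, 2.1]
grip_width: 0.0139
gripper_force: 59.8
```

The pan made contact at the same height it was grasped, with the force up to +2 N. I'm releasing and retreating.

jog_arm:
  commands:
    - {"delta_pos": [0,0,0],"angular": [0,0,0]}
    - {"delta_pos": [0,0,0],"angular": [0,0,0]}
    - {"delta_pos": [0,0,0],"angular": [0,0,0]}
    - {"delta_pos": [0,0,0],"angular": [0,0,0]}
    - {"delta_pos": [0,0,0],"angular": [0,0,0]}
  hand: 0

```text
clock: 22.25
position: [0.4013, 0.0209, 0.0247]
ee_rot: [[-0.998, -0.066, 0.0], [-0.066, 0.998, 0.0], [-0.0, 0.0, -1.0]]
ft_force: [0.2, 0.0, -0.7]
grip_width: 0.045
gripper_force: 0.0
```

jog_arm:
  commands:
    - {"delta_pos": [0,0,0.1],"angular": [0,0,0]}
    - {"delta_pos": [0,0,0.25],"angular": [0,0,0]}
    - {"delta_pos": [0,0,0.4],"angular": [0,0,0]}
    - {"delta_pos": [0,0,0.55],"angular": [0,0,0]}
    - {"delta_pos": [0,0,0.7],"angular": [0,0,0]}
    - {"delta_pos": [0,0,0.85],"angular": [0,0,0]}
    - {"delta_pos": [0,0,1],"angular": [0,0,0]}

```text
clock: 22.95
position: [0.4009, 0.021, 0.226]
ee_rot: [[-0.998, -0.066, 0.0], [-0.066, 0.998, 0.0], [-0.0, 0.0, -1.0]]
ft_force: [0.9, -0.6, -0.0]
grip_width: 0.046
gripper_force: 0.0
```

jog_arm:
  commands:
    - {"delta_pos": [-0.05,0.15,0.1],"angular": [0,0,0.1]}
    - {"delta_pos": [-0.1,0.3,0.1],"angular": [0,0,0.2]}
    - {"delta_pos": [-0.15,0.45,0.1],"angular": [0,0,0.3]}
    - {"delta_pos": [-0.2,0.6,0.1],"angular": [0,0,0.4]}
    - {"delta_pos": [-0.3,0.75,0.1],"angular": [0,0,0.5]}
    - {"delta_pos": [-0.4,0.9,0.1],"angular": [0,0,0.6]}
    - {"delta_pos": [-0.5,1,0.1],"angular": [0,0,0.65]}

```text
clock: 23.65
position: [0.3002, 0.2223, 0.2447]
ee_rot: [[-0.837, -0.548, -0.0], [-0.548, 0.837, 0.0], [-0.0, 0.0, -1.0]]
ft_force: [0.2, 1.0, 0.2]
grip_width: 0.046
gripper_force: 0.0
```

jog_arm:
  commands:
    - {"delta_pos": [-0.1,0.15,0],"angular": [0,0,0.1]}
    - {"delta_pos": [-0.2,0.3,0],"angular": [0,0,0.2]}
    - {"delta_pos": [-0.3,0.45,0],"angular": [0,0,0.3]}
    - {"delta_pos": [-0.45,0.6,0],"angular": [0,0,0.4]}
    - {"delta_pos": [-0.6,0.75,0],"angular": [0,0,0.5]}
    - {"delta_pos": [-0.8,0.9,0],"angular": [0,0,0.5]}
    - {"delta_pos": [-0.9,1,0],"angular": [0,0,0.5]}
    - {"delta_pos": [-0.9,1,0],"angular": [0,0,0.5]}

```text
clock: 24.45
position: [0.1188, 0.4226, 0.2445]
ee_rot: [[-0.563, -0.827, -0.001], [-0.827, 0.563, 0.0], [0.0, 0.001, -1.0]]
ft_force: [-0.7, 0.1, 0.6]
grip_width: 0.0459
gripper_force: 0.0
```

```bash
python3 - <<'E'
from h import *
import pickle
np.set_printoptions(precision=3,suppress=True)
S=pickle.load(open("s0.pkl","rb"))
s,t=snapshot("side"),snapshot("top"); d=np.abs(s["image"].astype(int)-S["side"]["image"].astype(int)).max(2)
for n,(x0,y0,x1,y1) in dict(wash=(565,360,665,450),tray=(400,405,540,545),jar=(300,208,335,262),beaker=(495,200,535,255),gatehandle=(418,217,442,252)).items():
    print(n,(d[int(y0/1.4):int(y1/1.4),int(x0/1.4):int(x1/1.4)]>50).mean().round(3))
# per-lane brightness at plug places, start vs now (side crop positions of plugs at start)
g=lambda im,u,v:im[int(v)-2:int(v)+3,int(u)-2:int(u)+3].mean().round(0)
for i,(x,y) in enumerate(((207,260),(190,222),(172,190))):
    u,v=270+x/3.257,140+y/4; print("plug",i,g(S["side"]["image"],u,v),g(s["image"],u,v))
m=np.zeros(d.shape,np.uint8); r=(slice(300,375),slice(292,380)); m[r]=d[r]>25
k,l,st,ce=cv2.connectedComponentsWithStats(m); print("tray plugs",[(st[i,4],ce[i],onz(s,ce[i],.015)) for i in range(1,k) if st[i,4]>25])
# pan fin: dark blob near predicted place
o=np.array([.4015,.0209,0]);x=np.array([.998,.066,0]);z=np.array([0,0,1])
for n,c in(("side",s),("top",t)):
    q=proj(c,np.array([o+x*a+z*h for a in(-.023,.027) for h in(.016,.062)])); lo=(q.min(0)-6).astype(int);hi=(q.max(0)+6).astype(int)
    b=(c["image"][lo[1]:hi[1],lo[0]:hi[0]].max(2)<60).astype(np.uint8); k,l,st,ce=cv2.connectedComponentsWithStats(b)
    i=1+st[1:,4].argmax(); print(n,"fin blob",st[i]+[lo[0],lo[1],0,0,0],ce[i]+lo,"predicted",q.mean(0),q.min(0),q.max(0))
ob=observe();print(ob["clock"],ob["position"],ob["grip_width"])
E
```

```text
wash 0.0
tray 0.012
jar 0.0
beaker 0.0
gatehandle 0.0
plug 0 230.0 135.0
plug 1 222.0 118.0
plug 2 227.0 228.0
tray plugs [(np.int32(76), array([338.908, 332.026]), array([ 0.515, -0.299,  0.015])), (np.int32(157), array([368.21 , 352.834]), array([ 0.557, -0.363,  0.015]))]
side fin blob [244 220  21  20 283] [254.12  229.551] predicted [253.002 230.128] [243.255 221.724] [262.489 238.513]
top fin blob [286 239   7  20 112] [289.286 248.634] predicted [290.356 248.272] [289.634 237.194] [291.099 258.921]
24.55 [0.121 0.421 0.244] 0.04590288211301667
```

Everything checks out: the bystanders and tray are unmoved, and the gate handle is home. Plug 2 is in its lane, the other two are in the tray, and the pan stands flat where predicted. I'm handing in.

```bash
python3 -c "
from station import *
print(sign_off())"
```

```text
the job is handed in; nothing more can be done
None
```

I handed in the finished job at about 24.6 s on the robot's clock: two plugs tipped into the tray, the third still behind the closed gate, the empty pan flat on the bench in front of the portioner, and the tray, glassware and bottles unmoved in the last pictures.

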